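# Tip the rolling pin out of its tube and lay it in the tray

## Task

Push down the red pad of the tilting storage tube so that it tips mouth-down and the small wooden rolling pin slides out against the catch. Then take the pin by its exposed end, lift it slightly over the catch, draw it out and lay it gently in the white tray.

Things in the scene. Friction and masses are not known exactly. Their poses are not given: they have to be found in the camera images.
- tube (a joint): Tilt of the clear storage tube (42 mm outside, 35 mm inside, 160 mm long, blue closed end) on its fixed stand: 0 level, positive mouth down, stops at -0.10 and 0.38 rad. Starts near level, stays where left (stiff pivot: about 3 N on the red pad moves it). Pivot 125 mm above the table, on the tube's axis at mid-length. The pin slides by itself once the tilt is past about 0.2 rad.
- push_pad (a point): Top centre of the 30 x 30 mm red pad on the tube near its mouth. Turns with the tube: x along it towards the mouth, y across, z out of the pad. From here the tube's axis is 28 mm down, the pivot 62 mm back, the mouth 18 mm ahead. From the mouth's inner bottom a steel tongue 14 mm wide runs 60 mm ahead to the catch, a lip 8 mm high; above and beside the tongue all is open.
- pin: Wooden rolling pin: eight-sided rod 22 mm thick, 130 mm long, 50 g. Origin at its centre, x along it towards the tube's mouth. Starts wholly inside the tube at the closed end, front about 22 mm behind the mouth. After tipping, its front stands at the catch with 60 mm exposed and 70 mm still in the tube, where it has 13 mm of play in height.
- tray: White enamelled tray, 205 x 285 x 45 mm, fixed to the table. Origin at the centre of its underside, x along the short side, y along the long side, z up. The floor is 3 mm thick, flat for 172 x 252 mm inside the rims.

How it is judged:
By the outcome, as a careful person would: the job done as asked, in the order asked, and still so for the second after the job is handed in, with the robot touching nothing.
It also fails if it takes over 48 s, if anything falls off the work surface, if the arm or the gripper's body presses on something with over 40 N, if the wrist force passes 120 N, or if a joint passes its speed limit or range.

## Robot

A 6-joint arm with a two-finger parallel gripper is mounted at the origin on a cart in front of the work surface, level with it; the furniture and walls round the work are solid. World frame = base frame: x ahead of the robot, y to its left, z up, the work surface at z = 0. Lengths are in m, angles in rad, forces in N, time in s.
With the tool pointing down it reaches from about 0.325 to 0.9 m from the base axis. Payload 3.5 kg.
Tool frame: the origin (TCP) lies between the finger pads; the fingertips stand 8 mm ahead of it and the grasp point (between the pads) lies 11 mm behind it; y points along the fingers, x is the direction in which the jaws open and shut, and the axes are right-handed (so a half turn about y gives the same grasp; the last joint's range is limited). The gripper opens to 85 mm and grips with 20 to 120 N. Pads are 22 mm wide; open, the fingers measure 114 mm over their backs; the gripper's body (76 mm by 85 mm) begins 54 mm behind the grasp point. The pads swing forward as they close: fully open they stand 13 mm farther back than shut.
Start: joints at [1.003, 0.276, -0.026, 1.268, 0, 1.467], TCP at [0.28, 0.559, 0.239] pointing down, gripper open.
Joint ranges: [-3.12, 3.12], [-0.85, 1.88], [-1.08, 1.24], [-1.95, 2.15], [-1.57, 1.53], [-3.14, 3.14]. Speed limits (rad/s): [2.57, 2.57, 3.14, 3.14, 3.14, 3.14].

## Interface

Orientations are given as a rotation vector (axis times angle).
In Python, from workcell import ctrl gives the robot as it stands. The module is installed in compiled form; this text tells all that it offers.
- The arm moves only by the tool play_rows, never from a script. Its argument "moves" is a list of rows, each an object with "xyz": the shift along the tool's x, y, z in m, a list of three; "angular": the turn, a rotation vector about the tool's x, y, z in rad, a list of three. A call has 1 to 8 rows; each row shifts and turns the pose as measured when the row begins, along the tool's axes as they then stand; what a row does not reach is not made up. A row lasts 1/12 s, in which the tool goes at most 41.7 mm and 7.16 degrees, less where a joint would pass 70% of its speed; a pose out of reach is approached as far as the arm can. A call is refused whole if a number of a shift passes 0.0417 or a number of a turn 0.125, either way. A call with a gripper value outside its range is refused whole. "claw" is the closure, from -1 (fully open) to 1 (shut), set as the call begins (left out, the last holds). The fingers move at their own pace and stop on an object; "squeeze" is the grip in N (left out, the last holds). Time passes only in rows, so rows that do not move let the fingers close. It gives the time, the measured TCP pose, the force and the opening at its end, in the units of the state.
- ctrl.sense(): the state, without advancing time (a new reading comes with each control period).
- ctrl.camera(name): name is "scene" or "top" or "wrist"; returns the picture (480x640x3 uint8, red, green, blue); there is no depth.
- ctrl.get_calibration(name): a dict with "intrinsics" (3x3 intrinsics, pixels), "world_from_camera" (4x4, takes a point from camera to world coordinates). Camera axes: x right, y down, z forward; pixel columns grow to the right and rows downward; lengths in m; the calibration is good to about 2 mm. A picture is of the moment at which its call begins: read the wrist's pose just before it. get_calibration takes no time and is no camera call; for the wrist camera it gives the pose at the moment of the call.
- ctrl.sign_off(): hands the job in, once; it reports no verdict.
The state is a dict: "time": time; "joints": joint angles; "qd": joint speeds; "tau": joint torques, N m; "tcp_pos": TCP position; "tool_rot": TCP orientation; "force": force on the tool from outside, world axes, zero at the start; "wrist_torque": the same for the moment, N m; "opening": opening from 0.0 (shut) to 1.0 (fully open).
Only numpy, scipy, OpenCV 4.12 (cv2) and the standard library are available. Lean on these libraries where they do the work, as an engineer would, in place of code of your own. Each camera call takes 0.05 s, during which the arm holds its last target. There are 200 camera calls.

## Working session

There is one attempt and no reset: what is moved stays moved. The work goes in short steps, Python scripts to look and compute and a tool call to move; the robot and the scene stay as the last step left them, time stands still between calls to the robot, and variables do not carry over. Pictures are saved under pics/ and viewed, about 8 in all and at most 12, crops included, and the job is handed in when it is done.

Besides the shell and the picture viewer there is one more tool, called after "Emit:" as a command line: name --argument value ..., lists and objects as JSON in quotes. play_rows: Moves the arm, as the interface text tells. Its arguments: {"type":"object","properties":{"moves":{"type":"array"},"claw":{"type":"number"},"squeeze":{"type":"number"}},"required":["moves"]}

```bash
mkdir -p pics; cat > h.py <<'E'
import numpy as np, cv2
from scipy.spatial.transform import Rotation as R
from workcell import ctrl
def shot(name,fn,crop=None,scale=1):
    im=ctrl.camera(name)[:,:,::-1].copy()
    cv2.imwrite(f'pics/raw_{fn}',im)
    if crop: x0,y0,x1,y1=crop; im=im[y0:y1,x0:x1]
    if scale!=1: im=cv2.resize(im,None,fx=scale,fy=scale,interpolation=cv2.INTER_CUBIC)
    cv2.imwrite(f'pics/{fn}',im)
def cal(n):
    c=ctrl.get_calibration(n); return np.array(c['intrinsics']),np.array(c['world_from_camera'])
def ray(n,uv):
    K,T=cal(n); d=T[:3,:3]@np.linalg.inv(K)@[*uv,1.]; return T[:3,3],d/np.linalg.norm(d)
def onz(n,uv,z):
    o,d=ray(n,uv); return o+d*(z-o[2])/d[2]
def tri(a,b):
    (o1,d1),(o2,d2)=ray(*a),ray(*b)
    s=np.linalg.lstsq(np.c_[d1,-d2],o2-o1,rcond=None)[0]
    p,q=o1+s[0]*d1,o2+s[1]*d2; return (p+q)/2,np.linalg.norm(p-q)
def proj(n,p):
    K,T=cal(n); q=K@(T[:3,:3].T@(np.array(p)-T[:3,3])); return q[:2]/q[2]
E
python3 - <<'E'
from h import *
shot('scene','s0.png');shot('top','t0.png')
for n in('scene','top','wrist'):
    K,T=cal(n);print(n,K.round(1).tolist(),T.round(3).tolist())
print(ctrl.sense())
E
```

```text
scene [[579.2, 0.0, 317.7], [0.0, 579.2, 236.8], [0.0, 0.0, 1.0]] [[-0.799, -0.284, 0.53, -0.075], [-0.601, 0.359, -0.714, 1.106], [0.013, -0.889, -0.457, 0.626], [0.0, 0.0, 0.0, 1.0]]
top [[486.2, 0.0, 324.2], [0.0, 486.2, 240.2], [0.0, 0.0, 1.0]] [[-0.001, -0.993, 0.122, 0.398], [-1.0, 0.002, 0.004, 0.298], [-0.004, -0.122, -0.993, 1.039], [0.0, 0.0, 0.0, 1.0]]
wrist [[360.4, 0.0, 312.8], [0.0, 360.4, 241.3], [0.0, 0.0, 1.0]] [[0.449, 0.852, 0.271, 0.21], [0.894, -0.427, -0.138, 0.593], [-0.002, 0.304, -0.953, 0.373], [0.0, 0.0, 0.0, 1.0]]
{'time': 0.1, 'joints': array([ 1.00264461e+00,  2.77101091e-01, -2.77449268e-02,  1.26800831e+00,
       -7.64381767e-06,  1.46739331e+00]), 'qd': array([-0.00023237, -0.00090198,  0.00628142,  0.00122247, -0.00089057,
       -0.00054052]), 'tau': array([ 7.06937135e-04, -4.46707928e+01,  2.96128750e+01,  8.48821801e-03,
       -1.57664959e-05,  9.14115333e-06]), 'tcp_pos': array([0.27976176, 0.55811575, 0.23824353]), 'tool_rot': array([-1.39484084, -0.85902687,  0.86205797]), 'force': array([-0.7432111 , -0.39468394, -0.33189654]), 'wrist_torque': array([ 0.00637953,  0.01804511, -0.02510192]), 'opening': 1.0001865908933507}
```

View pics/s0.png

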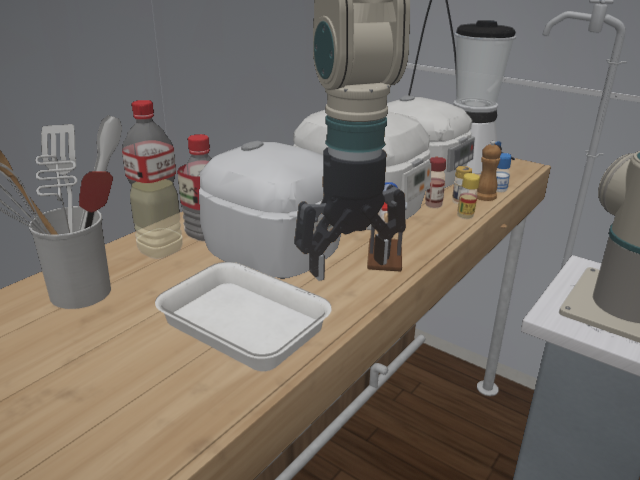

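View pics/t0.png

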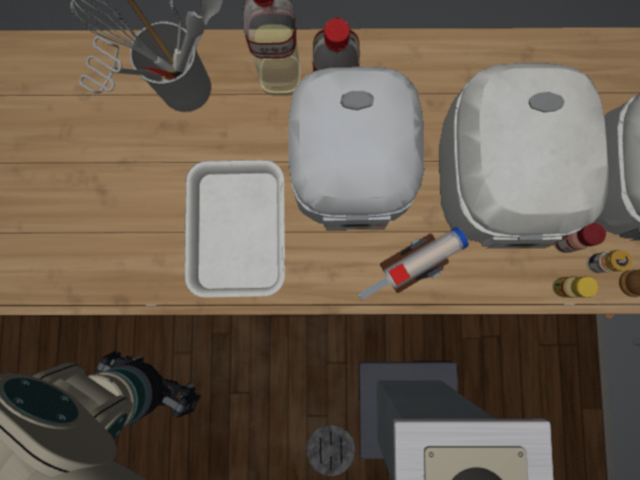

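Scene view: the tray is at about (245,310), and the gripper partly hides the tube stand at (385,245). Top view: the tray centre is about (236,228), the red pad (399,274), the blue end (458,238) and the tongue tip (362,298). Enlarging the top crop next.

```bash
python3 - <<'E'
from h import *
im=cv2.imread('pics/raw_t0.png')[220:310,350:480]
cv2.imwrite('pics/t0c.png',cv2.resize(im,None,fx=6,fy=6,interpolation=cv2.INTER_CUBIC))
im=cv2.imread('pics/raw_t0.png').astype(int)
m=(im[...,2]>150)&(im[...,1]<70)&(im[...,0]<70); ys,xs=np.nonzero(m[255:300,370:430]);u=np.array([xs.mean()+370,ys.mean()+255]);print('pad px',u,len(xs))
p=onz('top',u,.153);print('pad',p)
b=onz('top',(458,238),.125);print('blue',b); t=onz('top',(362,298),.11);print('tongue',t)
for z in(.045,):
  for c in((187,162),(284,162),(284,295),(187,295)):print('tray',onz('top',c,z).round(3))
E
```

```text
pad px [398.76754386 273.75      ] 228
pad [0.44525594 0.16632258 0.153     ]
blue [0.51414106 0.04879008 0.125     ]
tongue [0.4017325  0.23050746 0.11      ]
tray [0.687 0.591 0.045]
tray [0.686 0.387 0.045]
tray [0.408 0.384 0.045]
tray [0.409 0.581 0.045]
```

View pics/t0c.png

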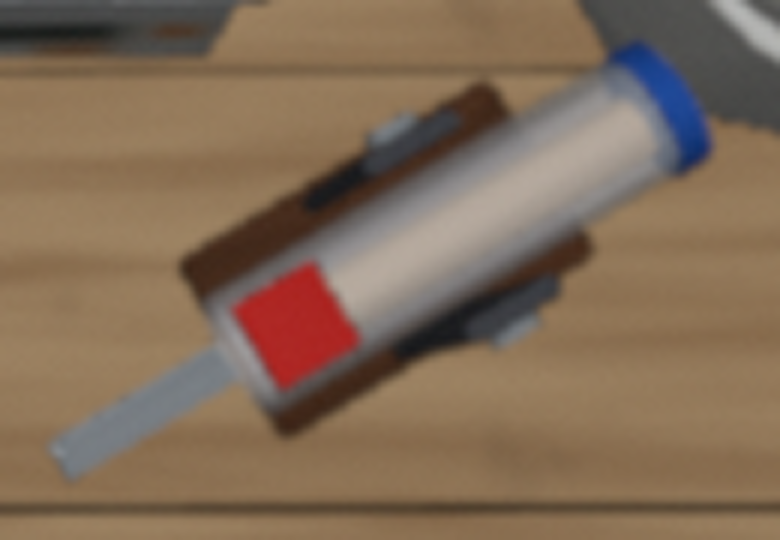

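```bash
cat >> h.py <<'E'
yaw=np.arctan2(.867,-.498); D=np.array([np.cos(yaw),np.sin(yaw),0]); Z=np.array([0,0,1.])
PAD0=np.array([.4453,.1663,.153]); PIV=np.array([*(PAD0-.062*D)[:2],.125])
def tube(s,h,th=.38,lat=0):  # point at s along axis, h above axis, at tilt th
    return PIV+s*(np.cos(th)*D-np.sin(th)*Z)+h*(np.cos(th)*Z+np.sin(th)*D)+lat*np.cross(Z,D)
def ori(th,sgn=1):           # tool y along tube, tool z into it
    y=sgn*(np.cos(th)*D-np.sin(th)*Z); z=-(np.cos(th)*Z+np.sin(th)*D)
    return R.from_matrix(np.c_[np.cross(y,z),y,z])
def plan(p,r,step=.035,ang=.11,maxrows=8,n=None):
    s=ctrl.sense(); p0=s['tcp_pos']; r0=R.from_rotvec(s['tool_rot']); p=np.array(p)
    w=(r0.inv()*r).as_rotvec(); L=np.linalg.norm(p-p0)
    n=n or max(1,int(np.ceil(max(L/step,np.linalg.norm(w)/ang))))
    rows=[]
    for k in range(min(n,maxrows)):
        rk=r0*R.from_rotvec(w*k/n)
        rows.append('{"xyz":%s,"angular":%s}'%((rk.inv().apply((p-p0)/n)).round(4).tolist(),(w/n).round(3).tolist()))
    print('t %.2f'%s['time'],'at',p0.round(4),'to',p.round(4),'dist %.3f ang %.3f'%(L,np.linalg.norm(w)),'rows',n,'j',s['joints'].round(2),'f',np.round(s['force'],1),'op %.3f'%s['opening'])
    print('\n'.join(rows))
E
python3 - <<'E'
from h import *
s=ctrl.sense();print(R.from_rotvec(s['tool_rot']).as_matrix().round(3))
print(PIV,ori(.38,1).as_matrix().round(2))
for g in(1,-1):plan(tube(.062,.028+.06,.0)+[0,0,.0],ori(.38,g))
E
```

```text
[[ 0.448 -0.001 -0.894]
 [ 0.894 -0.002  0.448]
 [-0.002 -1.     0.   ]]
[0.47618074 0.11253775 0.125     ] [[-0.87 -0.46  0.18]
 [-0.5   0.81 -0.32]
 [ 0.   -0.37 -0.93]]
t 0.10 at [0.2798 0.5581 0.2382] to [0.4453 0.1663 0.213 ] dist 0.426 ang 2.661 rows 25 j [ 1.    0.28 -0.03  1.27 -0.    1.47] f [-0.7 -0.4 -0.3] op 1.000
{"xyz":[-0.011, 0.001, -0.0129],"angular":[-0.018, -0.087, -0.059]}
{"xyz":[-0.0122, 0.0006, -0.0119],"angular":[-0.018, -0.087, -0.059]}
{"xyz":[-0.0132, 0.0, -0.0108],"angular":[-0.018, -0.087, -0.059]}
{"xyz":[-0.014, -0.0006, -0.0096],"angular":[-0.018, -0.087, -0.059]}
{"xyz":[-0.0148, -0.0013, -0.0084],"angular":[-0.018, -0.087, -0.059]}
{"xyz":[-0.0154, -0.002, -0.0071],"angular":[-0.018, -0.087, -0.059]}
{"xyz":[-0.0158, -0.0028, -0.0058],"angular":[-0.018, -0.087, -0.059]}
{"xyz":[-0.016, -0.0037, -0.0045],"angular":[-0.018, -0.087, -0.059]}
t 0.10 at [0.2798 0.5581 0.2382] to [0.4453 0.1663 0.213 ] dist 0.426 ang 2.007 rows 19 j [ 1.    0.28 -0.03  1.27 -0.    1.47] f [-0.7 -0.4 -0.3] op 1.000
{"xyz":[-0.0145, 0.0014, -0.017],"angular":[-0.099, 0.02, 0.03]}
{"xyz":[-0.0141, 0.0035, -0.0171],"angular":[-0.099, 0.02, 0.03]}
{"xyz":[-0.0136, 0.0056, -0.0169],"angular":[-0.099, 0.02, 0.03]}
{"xyz":[-0.0131, 0.0076, -0.0165],"angular":[-0.099, 0.02, 0.03]}
{"xyz":[-0.0125, 0.0096, -0.0159],"angular":[-0.099, 0.02, 0.03]}
{"xyz":[-0.0119, 0.0115, -0.0151],"angular":[-0.099, 0.02, 0.03]}
{"xyz":[-0.0112, 0.0133, -0.0141],"angular":[-0.099, 0.02, 0.03]}
{"xyz":[-0.0105, 0.015, -0.0129],"angular":[-0.099, 0.02, 0.03]}
```

```bash
cat >> h.py <<'E'
def ori(th,sgn=1):           # tool y (fingers) into the tube, z along it to the mouth
    z=sgn*(np.cos(th)*D-np.sin(th)*Z); y=-(np.cos(th)*Z+np.sin(th)*D)
    return R.from_matrix(np.c_[np.cross(y,z),y,z])
E
python3 - <<'E'
from h import *
plan(tube(.062,.028+.06,.0),ori(.38))
E
```

```text
t 0.10 at [0.2798 0.5581 0.2382] to [0.4453 0.1663 0.213 ] dist 0.426 ang 0.694 rows 13 j [ 1.    0.28 -0.03  1.27 -0.    1.47] f [-0.7 -0.4 -0.3] op 1.000
{"xyz":[-0.0212, 0.002, -0.0249],"angular":[-0.028, 0.044, 0.008]}
{"xyz":[-0.0201, 0.0029, -0.0257],"angular":[-0.028, 0.044, 0.008]}
{"xyz":[-0.0189, 0.0038, -0.0265],"angular":[-0.028, 0.044, 0.008]}
{"xyz":[-0.0177, 0.0047, -0.0272],"angular":[-0.028, 0.044, 0.008]}
{"xyz":[-0.0164, 0.0056, -0.0278],"angular":[-0.028, 0.044, 0.008]}
{"xyz":[-0.0151, 0.0065, -0.0283],"angular":[-0.028, 0.044, 0.008]}
{"xyz":[-0.0138, 0.0075, -0.0288],"angular":[-0.028, 0.044, 0.008]}
{"xyz":[-0.0124, 0.0084, -0.0291],"angular":[-0.028, 0.044, 0.008]}
```

Emit:
play_rows --moves '[{"xyz":[-0.021,0.002,-0.025],"angular":[-0.028,0.044,0.008]},{"xyz":[-0.02,0.003,-0.026],"angular":[-0.028,0.044,0.008]},{"xyz":[-0.019,0.004,-0.0265],"angular":[-0.028,0.044,0.008]},{"xyz":[-0.018,0.005,-0.027],"angular":[-0.028,0.044,0.008]},{"xyz":[-0.0165,0.0055,-0.028],"angular":[-0.028,0.044,0.008]},{"xyz":[-0.015,0.0065,-0.028],"angular":[-0.028,0.044,0.008]},{"xyz":[-0.014,0.0075,-0.029],"angular":[-0.028,0.044,0.008]},{"xyz":[-0.0125,0.0085,-0.029],"angular":[-0.028,0.044,0.008]}]' --claw 1 --squeeze 40

```text
time: 0.77
tcp_pos: [0.3814, 0.3099, 0.2175]
tool_rot: [-1.727, -0.649, 0.55]
force: [0.4, -0.0, 1.1]
opening: -0.002
```

```bash
python3 - <<'E'
from h import *
plan(tube(.062,.028+.06,.0),ori(.38))
E
```

```text
t 0.77 at [0.3814 0.3099 0.2175] to [0.4453 0.1663 0.213 ] dist 0.157 ang 0.261 rows 5 j [ 0.69  0.08 -0.33  1.18 -0.24  1.52] f [ 0.4 -0.   1.1] op -0.002
{"xyz":[-0.01, 0.0082, -0.0287],"angular":[-0.027, 0.044, 0.008]}
{"xyz":[-0.0086, 0.0091, -0.0288],"angular":[-0.027, 0.044, 0.008]}
{"xyz":[-0.0073, 0.0099, -0.0289],"angular":[-0.027, 0.044, 0.008]}
{"xyz":[-0.0059, 0.0108, -0.0289],"angular":[-0.027, 0.044, 0.008]}
{"xyz":[-0.0046, 0.0116, -0.0289],"angular":[-0.027, 0.044, 0.008]}
```

Tracking is good.

Emit:
play_rows --moves '[{"xyz":[-0.01,0.008,-0.0285],"angular":[-0.027,0.044,0.008]},{"xyz":[-0.0085,0.009,-0.029],"angular":[-0.027,0.044,0.008]},{"xyz":[-0.0075,0.01,-0.029],"angular":[-0.027,0.044,0.008]},{"xyz":[-0.006,0.011,-0.029],"angular":[-0.027,0.044,0.008]},{"xyz":[-0.0045,0.0115,-0.029],"angular":[-0.027,0.044,0.008]},{"xyz":[0,0,0],"angular":[0,0,0]}]'

```text
time: 1.27
tcp_pos: [0.4442, 0.1533, 0.2103]
tool_rot: [-1.912, -0.489, 0.335]
force: [0.0, 0.1, 1.1]
opening: -0.0
```

```bash
python3 - <<'E'
from h import *
s=ctrl.sense();print(s['tcp_pos'],s['force'])
im=cv2.resize(ctrl.camera('wrist')[:,:,::-1],None,fx=1,fy=1);K,T=cal('wrist')
sc=ctrl.camera('scene')[120:300,280:480,::-1]
cv2.imwrite('pics/w1.png',np.hstack([cv2.resize(im,(480,360)),cv2.resize(sc,(320,360))[:, :320]]))
cv2.imwrite('pics/raw_w1.png',im)
m=(im[...,2]>110)&(im[...,1]<60)&(im[...,0]<60);print('red',np.argwhere(m).mean(0)[::-1],m.sum(),'pred',proj('wrist',PAD0))
plan(tube(.066,.028+.008+.010,.0),ori(.38))
E
```

```text
[0.44420002 0.153276   0.21030258] [0.0147534  0.0657686  1.07111877]
red [320.68110505 219.53649386] 2932 pred [325.66543464 223.17330941]
t 1.37 at [0.4435 0.1559 0.2104] to [0.4433 0.1698 0.171 ] dist 0.042 ang 0.015 rows 2 j [ 0.43  0.02 -0.43  1.09 -0.38  1.48] f [-0.3  0.4  0.7] op -0.002
{"xyz":[0.0034, 0.016, 0.013],"angular":[0.002, -0.005, -0.005]}
{"xyz":[0.0034, 0.016, 0.013],"angular":[0.002, -0.005, -0.005]}
```

View pics/w1.png

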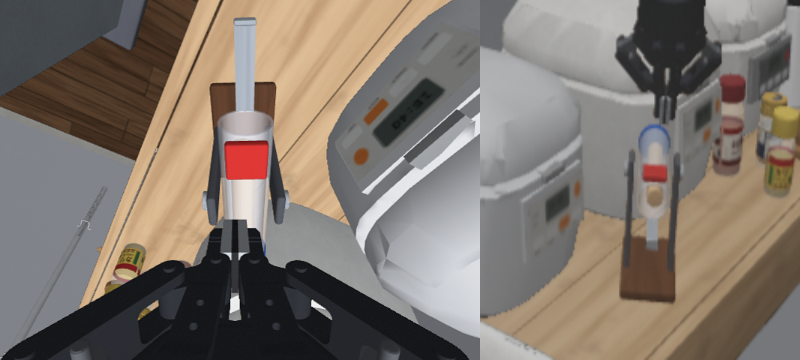

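Wrist view: the closed fingers line up with the pad, which is at about (320,219) raw. Scene crop: the pin is visible in the level tube. Now the push.

Emit:
play_rows --moves '[{"xyz":[0.003,0.016,0.013],"angular":[0.002,-0.005,-0.005]},{"xyz":[0.003,0.016,0.013],"angular":[0,0,0]},{"xyz":[0,0,0],"angular":[0,0,0]}]'

```text
time: 1.62
tcp_pos: [0.4434, 0.1721, 0.1713]
tool_rot: [-1.9, -0.504, 0.338]
force: [0.1, -0.5, 0.3]
opening: 0.002
```

```bash
python3 - <<'E'
from h import *
plan(tube(.062,.028+.008-.001,.38),ori(.38),step=.006)
E
```

```text
t 1.62 at [0.4434 0.1721 0.1713] to [0.441  0.1737 0.1345] dist 0.037 ang 0.005 rows 7 j [ 0.46  0.07 -0.47  1.   -0.38  1.5 ] f [ 0.1 -0.5  0.3] op 0.002
{"xyz":[-0.0002, 0.0047, 0.0023],"angular":[0.0, -0.001, 0.0]}
{"xyz":[-0.0002, 0.0047, 0.0023],"angular":[0.0, -0.001, 0.0]}
{"xyz":[-0.0002, 0.0047, 0.0023],"angular":[0.0, -0.001, 0.0]}
{"xyz":[-0.0002, 0.0047, 0.0023],"angular":[0.0, -0.001, 0.0]}
{"xyz":[-0.0002, 0.0047, 0.0023],"angular":[0.0, -0.001, 0.0]}
{"xyz":[-0.0002, 0.0047, 0.0023],"angular":[0.0, -0.001, 0.0]}
{"xyz":[-0.0002, 0.0047, 0.0023],"angular":[0.0, -0.001, 0.0]}
```

Emit:
play_rows --moves '[{"xyz":[0,0.005,0.002],"angular":[0,0,0]},{"xyz":[0,0.005,0.002],"angular":[0,0,0]},{"xyz":[0,0.005,0.002],"angular":[0,0,0]},{"xyz":[0,0.005,0.002],"angular":[0,0,0]},{"xyz":[0,0.005,0.002],"angular":[0,0,0]}]'

```text
time: 2.03
tcp_pos: [0.4449, 0.1757, 0.1465]
tool_rot: [-1.898, -0.513, 0.337]
force: [-1.6, 1.7, 2.5]
opening: 0.002
```

```bash
python3 - <<'E'
from h import *
plan(tube(.062,.028+.008-.001,.38),ori(.38),step=.006)
E
```

```text
t 2.03 at [0.4449 0.1757 0.1465] to [0.441  0.1737 0.1345] dist 0.013 ang 0.007 rows 3 j [ 0.46  0.09 -0.5   0.94 -0.38  1.5 ] f [-1.6  1.7  2.5] op 0.002
{"xyz":[-0.0015, 0.0037, 0.0015],"angular":[-0.0, -0.0, 0.002]}
{"xyz":[-0.0015, 0.0037, 0.0015],"angular":[-0.0, -0.0, 0.002]}
{"xyz":[-0.0014, 0.0037, 0.0015],"angular":[-0.0, -0.0, 0.002]}
```

Pushing as expected (about 3 N). Continuing to the stop.

Emit:
play_rows --moves '[{"xyz":[-0.001,0.004,0.0015],"angular":[0,0,0]},{"xyz":[-0.001,0.004,0.0015],"angular":[0,0,0]},{"xyz":[-0.001,0.004,0.0015],"angular":[0,0,0]}]'

```text
time: 2.28
tcp_pos: [0.4447, 0.1755, 0.1353]
tool_rot: [-1.896, -0.517, 0.332]
force: [-19.2, 8.5, 43.5]
opening: 0.0
```

Emit:
play_rows --moves '[{"xyz":[0,0.002,0],"angular":[0,0,0]},{"xyz":[0,0.002,0],"angular":[0,0,0]}]'

```text
time: 2.45
tcp_pos: [0.4446, 0.1755, 0.1357]
tool_rot: [-1.894, -0.519, 0.335]
force: [-9.8, 2.9, 16.3]
opening: 0.002
```

The tube is at its stop. Backing off, opening, and looking.

Emit:
play_rows --moves '[{"xyz":[0,-0.01,0],"angular":[0,0,0]},{"xyz":[0,-0.025,0],"angular":[0,0,0]},{"xyz":[0,-0.03,0.02],"angular":[0,0,0]},{"xyz":[0,0,0.03],"angular":[0,0,0]},{"xyz":[0,0,0],"angular":[0,0,0]},{"xyz":[0,0,0],"angular":[0,0,0]}]' --claw -0.2

```text
time: 2.95
tcp_pos: [0.4068, 0.2362, 0.1786]
tool_rot: [-1.897, -0.515, 0.332]
force: [0.2, -0.3, 1.0]
opening: 0.605
```

```bash
python3 - <<'E'
from h import *
im=ctrl.camera('wrist')[:,:,::-1].copy();cv2.imwrite('pics/raw_w2.png',im)
sc=ctrl.camera('scene')[:,:,::-1].copy();cv2.imwrite('pics/raw_s2.png',sc)
for nm,p in(('front',tube(.14,-.0065)),('frtop',tube(.14,.0045)),('mouthtop',tube(.08,.0045)),('pad',tube(.062,.028))):
    print(nm,'wrist',proj('wrist',p).round(1),'scene',proj('scene',p).round(1))
a=cv2.resize(im[0:360,160:480],None,fx=1.6,fy=1.6);b=cv2.resize(sc[180:330,340:440],(384,576))
cv2.imwrite('pics/w2.png',np.hstack([a[:576,:],b])[:, :896][:, :800] if a.shape[1]+384<=800 else np.hstack([a,b])[:,:800])
plan(tube(.118,.06),ori(.38))
E
```

```text
front wrist [310.7 202.4] scene [385.2 258.1]
frtop wrist [310.8 205.7] scene [385.5 254.6]
mouthtop wrist [311.4 289.4] scene [386.7 231.8]
pad wrist [311.7 329.8] scene [387.8 217.5]
t 3.05 at [0.4062 0.235  0.1778] to [0.4105 0.2269 0.137 ] dist 0.042 ang 0.009 rows 2 j [ 0.61  0.08 -0.44  1.07 -0.38  1.67] f [ 0.8 -0.  -0.4] op 0.604
{"xyz":[-0.0003, 0.0207, 0.0033],"angular":[-0.0, -0.002, 0.004]}
{"xyz":[-0.0002, 0.0207, 0.0033],"angular":[-0.0, -0.002, 0.004]}
```

View pics/w2.png

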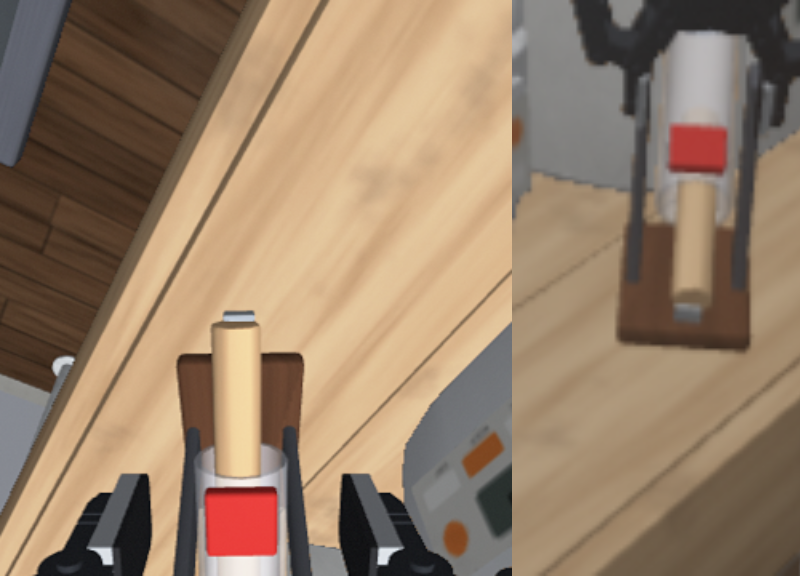

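The pin lies against the catch: front top at raw wrist (308,201), predicted (311,206), and the scene view agrees to about 1 mm. Moving in to grasp.

Emit:
play_rows --moves '[{"xyz":[-0.001,0.021,0.0035],"angular":[0,-0.002,0.004]},{"xyz":[0,0.021,0.0035],"angular":[0,0,0.003]},{"xyz":[0,0.02,0],"angular":[0,0,0]},{"xyz":[0,0.02,0],"angular":[0,0,0]},{"xyz":[0,0.01,0],"angular":[0,0,0]},{"xyz":[0,0,0],"angular":[0,0,0]}]'

```text
time: 3.55
tcp_pos: [0.4215, 0.2046, 0.0856]
tool_rot: [-1.903, -0.5, 0.336]
force: [-0.9, -0.1, 0.6]
opening: 0.6
```

```bash
python3 - <<'E'
from h import *
plan(tube(.118,-.0075),ori(.38),step=.01)
E
```

```text
t 3.55 at [0.4215 0.2046 0.0856] to [0.423  0.2051 0.0743] dist 0.011 ang 0.009 rows 2 j [ 0.54  0.18 -0.56  0.84 -0.38  1.6 ] f [-0.9 -0.1  0.6] op 0.600
{"xyz":[0.0008, 0.0053, 0.002],"angular":[0.001, -0.004, -0.001]}
{"xyz":[0.0008, 0.0053, 0.002],"angular":[0.001, -0.004, -0.001]}
```

Emit:
play_rows --moves '[{"xyz":[0.001,0.0055,0.002],"angular":[0,-0.004,0]},{"xyz":[0,0.0055,0.002],"angular":[0,-0.004,0]},{"xyz":[0,0,0],"angular":[0,0,0]}]'

```text
time: 3.8
tcp_pos: [0.4226, 0.2025, 0.0728]
tool_rot: [-1.904, -0.502, 0.344]
force: [-0.7, -0.4, -0.3]
opening: 0.598
```

Emit:
play_rows --moves '[{"xyz":[0,0,0],"angular":[0,0,0]},{"xyz":[0,0,0],"angular":[0,0,0]},{"xyz":[0,0,0],"angular":[0,0,0]},{"xyz":[0,0,0],"angular":[0,0,0]},{"xyz":[0,0,0],"angular":[0,0,0]}]' --claw 1 --squeeze 40

```text
time: 4.22
tcp_pos: [0.4241, 0.2039, 0.0746]
tool_rot: [-1.903, -0.505, 0.341]
force: [0.2, 0.3, -0.8]
opening: 0.236
```

```bash
python3 - <<'E'
from h import *
plan(tube(.118,-.0075),ori(.38),step=.01)
im=ctrl.camera('wrist')[:,:,::-1];sc=ctrl.camera('scene')[180:330,340:440,::-1]
cv2.imwrite('pics/w3.png',np.hstack([cv2.resize(im[150:450,200:440],(416,520)),cv2.resize(sc,(347,520))]))
E
```

```text
t 4.22 at [0.4241 0.2039 0.0746] to [0.423  0.2051 0.0743] dist 0.002 ang 0.004 rows 1 j [ 0.54  0.2  -0.57  0.82 -0.38  1.59] f [ 0.2  0.3 -0.8] op 0.236
{"xyz":[-0.0003, -0.0003, 0.0016],"angular":[0.003, -0.003, -0.001]}
```

View pics/w3.png

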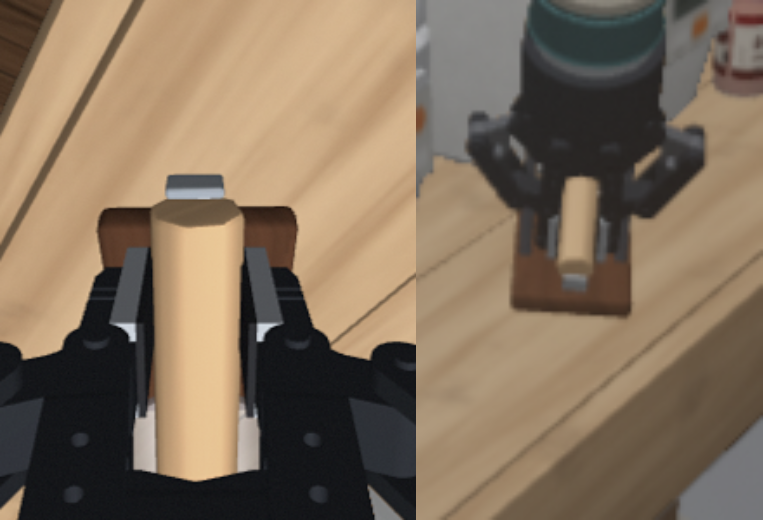

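Fingers straddle the pin near its front. I'll let the close settle and check the opening is stable.

Emit:
play_rows --moves '[{"xyz":[0,0,0],"angular":[0,0,0]},{"xyz":[0,0,0],"angular":[0,0,0]},{"xyz":[0,0,0],"angular":[0,0,0]}]' --squeeze 50

```text
time: 4.57
tcp_pos: [0.4241, 0.204, 0.0748]
tool_rot: [-1.903, -0.505, 0.34]
force: [-0.1, 0.6, -1.3]
opening: 0.239
```

```bash
python3 - <<'E'
from h import *
s=ctrl.sense();print(s['opening'],s['force'])
plan(s['tcp_pos']+.0105*(tube(0,1)-PIV),ori(.38),step=.003)
E
```

```text
0.23918290926473193 [-0.09338501  0.6240218  -1.26570623]
t 4.57 at [0.4241 0.204  0.0748] to [0.4221 0.2074 0.0846] dist 0.011 ang 0.004 rows 4 j [ 0.54  0.2  -0.57  0.82 -0.38  1.59] f [-0.1  0.6 -1.3] op 0.239
{"xyz":[-0.0, -0.0026, -0.0],"angular":[0.001, -0.001, -0.0]}
{"xyz":[-0.0, -0.0026, -0.0],"angular":[0.001, -0.001, -0.0]}
{"xyz":[-0.0, -0.0026, -0.0],"angular":[0.001, -0.001, -0.0]}
{"xyz":[-0.0, -0.0026, -0.0],"angular":[0.001, -0.001, -0.0]}
```

Emit:
play_rows --moves '[{"xyz":[0,-0.0025,0],"angular":[0,0,0]},{"xyz":[0,-0.0025,0],"angular":[0,0,0]},{"xyz":[0,-0.0025,0],"angular":[0,0,0]},{"xyz":[0,-0.0025,0],"angular":[0,0,0]},{"xyz":[0,0,0],"angular":[0,0,0]}]'

```text
time: 4.98
tcp_pos: [0.4218, 0.2077, 0.0849]
tool_rot: [-1.903, -0.505, 0.341]
force: [0.6, 0.1, -0.3]
opening: 0.235
```

```bash
python3 - <<'E'
from h import *
s=ctrl.sense();n=tube(0,1)-PIV;print('lift',(s['tcp_pos']-[.4241,.204,.0748])@n, s['opening'],s['force'],s['wrist_torque'])
plan(np.array([.4221,.2074,.0846]),ori(.38),step=.003)
im=ctrl.camera('wrist')[:,:,::-1];sc=ctrl.camera('scene')[180:330,340:440,::-1]
cv2.imwrite('pics/w4.png',np.hstack([cv2.resize(im[150:450,200:440],(416,520)),cv2.resize(sc,(347,520))]))
E
```

```text
lift 0.01098533371490085 0.23528247289556692 [ 0.59190157  0.09024154 -0.26019399] [0.40535343 0.24397528 0.03173045]
t 4.98 at [0.4218 0.2077 0.0849] to [0.4221 0.2074 0.0846] dist 0.000 ang 0.004 rows 1 j [ 0.54  0.18 -0.55  0.84 -0.38  1.6 ] f [ 0.6  0.1 -0.3] op 0.235
{"xyz":[0.0001, 0.0004, -0.0002],"angular":[0.002, -0.003, -0.001]}
```

View pics/w4.png

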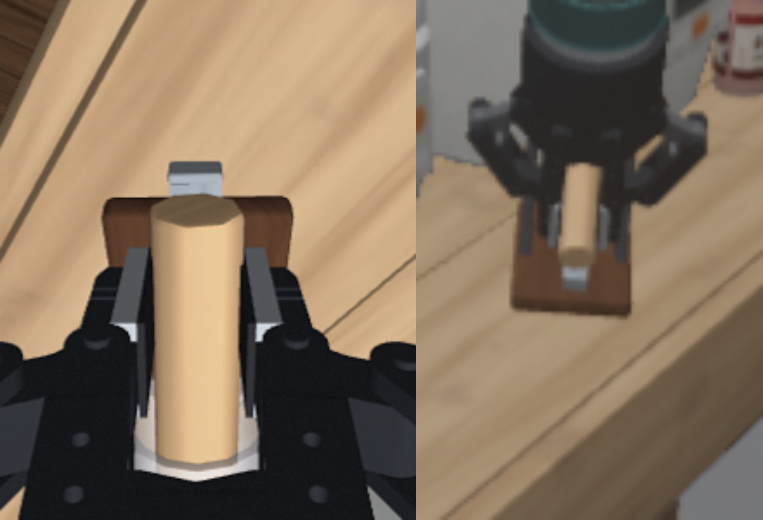

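The pin rises with the fingers and the catch lip shows clear below its front. Drawing it out along the tube.

Emit:
play_rows --moves '[{"xyz":[0,0,0.006],"angular":[0,0,0]},{"xyz":[0,0,0.01],"angular":[0,0,0]},{"xyz":[0,0,0.01],"angular":[0,0,0]}]'

```text
time: 5.33
tcp_pos: [0.4099, 0.229, 0.0749]
tool_rot: [-1.903, -0.503, 0.337]
force: [-0.6, 0.0, -0.9]
opening: 0.234
```

```bash
python3 - <<'E'
from h import *
s=ctrl.sense();q=s['tcp_pos']-[.4218,.2077,.0849];print(q@(tube(1,0)-PIV),q@(tube(0,1)-PIV), s['opening'],s['force'],s['wrist_torque'])
plan(np.array([.4221,.2074,.0846])+.084*(tube(1,0)-PIV),ori(.38),step=.012)
E
```

```text
0.026391551901643343 -0.00023314983355592067 0.23424529139760517 [-0.55652479  0.03418799 -0.9166455 ] [0.44304998 0.20479797 0.02805071]
t 5.33 at [0.4099 0.229  0.0749] to [0.3832 0.275  0.0534] dist 0.057 ang 0.007 rows 5 j [ 0.6   0.21 -0.55  0.84 -0.38  1.66] f [-0.6  0.  -0.9] op 0.234
{"xyz":[-0.0001, 0.0, 0.0115],"angular":[0.0, -0.001, -0.0]}
{"xyz":[-0.0001, 0.0, 0.0115],"angular":[0.0, -0.001, -0.0]}
{"xyz":[-0.0001, 0.0, 0.0115],"angular":[0.0, -0.001, -0.0]}
{"xyz":[-0.0001, 0.0, 0.0115],"angular":[0.0, -0.001, -0.0]}
{"xyz":[-0.0001, 0.0, 0.0115],"angular":[0.0, -0.001, -0.0]}
```

Emit:
play_rows --moves '[{"xyz":[0,0,0.0115],"angular":[0,0,0]},{"xyz":[0,0,0.0115],"angular":[0,0,0]},{"xyz":[0,0,0.0115],"angular":[0,0,0]},{"xyz":[0,0,0.0115],"angular":[0,0,0]},{"xyz":[0,0,0.012],"angular":[0,0,0]},{"xyz":[0,0,0],"angular":[0,0,0]}]'

```text
time: 5.83
tcp_pos: [0.3775, 0.2823, 0.0484]
tool_rot: [-1.902, -0.504, 0.344]
force: [-0.0, -0.4, -0.6]
opening: 0.238
```

```bash
python3 - <<'E'
from h import *
s=ctrl.sense();q=s['tcp_pos']-[.4218,.2077,.0849];print(q@(tube(1,0)-PIV),q@(tube(0,1)-PIV), s['opening'],s['force'],s['wrist_torque'])
shot('scene','s5.png',(280,150,480,350),3);shot('top','t5.png')
plan(s['tcp_pos']+[0,0,.10],ori(.38),step=.03)
E
```

```text
0.09408436159844943 -0.0016740048770334318 0.23757129533293136 [-0.00900793 -0.43300289 -0.55497028] [0.36598003 0.19156731 0.00675852]
t 5.93 at [0.3783 0.2812 0.0492] to [0.3775 0.2823 0.1484] dist 0.099 ang 0.004 rows 4 j [ 0.72  0.28 -0.53  0.85 -0.37  1.79] f [-0.4 -0.6 -0.8] op 0.235
{"xyz":[-0.0001, -0.0232, -0.0089],"angular":[0.0, -0.0, -0.001]}
{"xyz":[-0.0001, -0.0232, -0.0089],"angular":[0.0, -0.0, -0.001]}
{"xyz":[-0.0001, -0.0232, -0.0089],"angular":[0.0, -0.0, -0.001]}
{"xyz":[-0.0, -0.0232, -0.0089],"angular":[0.0, -0.0, -0.001]}
```

View pics/s5.png

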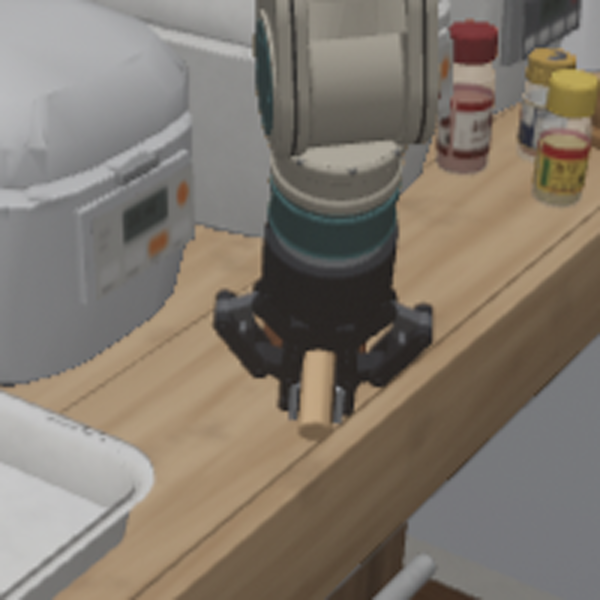

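The pin is fully out, about 20 mm clear of the mouth, held horizontally firm in the jaws (opening 0.235). Moving off along the tool's back axis, then towards the tray.

Emit:
play_rows --moves '[{"xyz":[0,-0.02,0],"angular":[0,0,0]},{"xyz":[0,-0.025,0],"angular":[0,0,0]},{"xyz":[0,-0.025,0],"angular":[0,0,0]},{"xyz":[0,-0.025,0],"angular":[0,0,0]}]'

```text
time: 6.27
tcp_pos: [0.3565, 0.307, 0.1345]
tool_rot: [-1.912, -0.492, 0.354]
force: [0.2, 0.8, -0.1]
opening: 0.235
```

```bash
python3 - <<'E'
from h import *
plan([.39,.49,.15],ori(0),step=.03)
print('cooker edge',[onz('top',c,.12).round(3) for c in((291,190),(300,222),(415,222))])
E
```

```text
t 6.27 at [0.3565 0.307  0.1345] to [0.39 0.49 0.15] dist 0.187 ang 0.387 rows 7 j [ 0.79  0.19 -0.42  1.09 -0.37  1.87] f [ 0.2  0.8 -0.1] op 0.235
{"xyz":[0.017, -0.01, 0.0179],"angular":[0.055, -0.0, -0.002]}
{"xyz":[0.017, -0.009, 0.0185],"angular":[0.055, -0.0, -0.002]}
{"xyz":[0.0171, -0.0079, 0.0189],"angular":[0.055, -0.0, -0.002]}
{"xyz":[0.0171, -0.0068, 0.0193],"angular":[0.055, -0.0, -0.002]}
{"xyz":[0.0171, -0.0057, 0.0197],"angular":[0.055, -0.0, -0.002]}
{"xyz":[0.0171, -0.0045, 0.0199],"angular":[0.055, -0.0, -0.002]}
{"xyz":[0.0172, -0.0034, 0.0201],"angular":[0.055, -0.0, -0.002]}
cooker edge [array([0.609, 0.366, 0.12 ]), array([0.546, 0.348, 0.12 ]), array([0.546, 0.128, 0.12 ])]
```

Emit:
play_rows --moves '[{"xyz":[0.017,-0.01,0.018],"angular":[0.055,0,-0.002]},{"xyz":[0.017,-0.009,0.0185],"angular":[0.055,0,-0.002]},{"xyz":[0.017,-0.008,0.019],"angular":[0.055,0,-0.002]},{"xyz":[0.017,-0.007,0.0195],"angular":[0.055,0,-0.002]},{"xyz":[0.017,-0.006,0.0195],"angular":[0.055,0,-0.002]},{"xyz":[0.017,-0.0045,0.02],"angular":[0.055,0,-0.002]},{"xyz":[0.017,-0.0035,0.02],"angular":[0.055,0,-0.002]}]'

```text
time: 6.85
tcp_pos: [0.3909, 0.4951, 0.1599]
tool_rot: [-1.519, -0.405, 0.403]
force: [0.1, -0.4, -0.8]
opening: 0.238
```

```bash
python3 - <<'E'
from h import *
plan([.527,.522,.12],ori(0),step=.025)
E
```

```text
t 6.85 at [0.3909 0.4951 0.1599] to [0.527 0.522 0.12 ] dist 0.144 ang 0.014 rows 6 j [ 0.8   0.33 -0.13  1.11  0.01  1.85] f [ 0.1 -0.4 -0.8] op 0.238
{"xyz":[0.0219, 0.0067, -0.0074],"angular":[-0.002, -0.001, 0.001]}
{"xyz":[0.0219, 0.0066, -0.0074],"angular":[-0.002, -0.001, 0.001]}
{"xyz":[0.0219, 0.0066, -0.0074],"angular":[-0.002, -0.001, 0.001]}
{"xyz":[0.0219, 0.0066, -0.0074],"angular":[-0.002, -0.001, 0.001]}
{"xyz":[0.0219, 0.0066, -0.0074],"angular":[-0.002, -0.001, 0.001]}
{"xyz":[0.0219, 0.0066, -0.0074],"angular":[-0.002, -0.001, 0.001]}
```

Emit:
play_rows --moves '[{"xyz":[0.022,0.0065,-0.0075],"angular":[-0.002,0,0]},{"xyz":[0.022,0.0065,-0.0075],"angular":[-0.002,0,0]},{"xyz":[0.022,0.0065,-0.0075],"angular":[-0.002,0,0]},{"xyz":[0.022,0.0065,-0.0075],"angular":[-0.002,0,0]},{"xyz":[0.022,0.0065,-0.0075],"angular":[-0.002,0,0]},{"xyz":[0.022,0.0065,-0.0075],"angular":[-0.002,0,0]},{"xyz":[0,0,0],"angular":[0,0,0]}]'

```text
time: 7.43
tcp_pos: [0.5388, 0.5234, 0.1223]
tool_rot: [-1.53, -0.413, 0.394]
force: [1.2, -0.2, -0.5]
opening: 0.235
```

```bash
python3 - <<'E'
from h import *
s=ctrl.sense()
sc=ctrl.camera('scene')[150:400,130:400,::-1];tp=ctrl.camera('top')[130:330,150:330,::-1]
cv2.imwrite('pics/s6.png',np.hstack([cv2.resize(sc,(432,400)),cv2.resize(tp,(360,400))]))
c=s['tcp_pos'];f=c+.022*D;r=c-.108*D
for n,p in(('front',f),('rear',r)):print(n,(proj('scene',p)-[130,150])*1.6,(proj('top',p)-[150,130])*2+[432,0])
plan([.527,.522,.030],ori(0),step=.015)
E
```

```text
front [154.51304768 211.74845152] [527.90908219 203.12892827]
rear [184.06184309 152.82110201] [647.22055224 136.11480007]
t 7.53 at [0.5352 0.5231 0.1232] to [0.527 0.522 0.03 ] dist 0.094 ang 0.010 rows 7 j [ 0.69  0.55  0.13  1.14 -0.    1.74] f [ 0.3 -0.7 -0.2] op 0.240
{"xyz":[-0.0012, 0.0133, 0.0004],"angular":[-0.0, -0.001, 0.001]}
{"xyz":[-0.0012, 0.0133, 0.0004],"angular":[-0.0, -0.001, 0.001]}
{"xyz":[-0.0012, 0.0133, 0.0004],"angular":[-0.0, -0.001, 0.001]}
{"xyz":[-0.0012, 0.0133, 0.0004],"angular":[-0.0, -0.001, 0.001]}
{"xyz":[-0.0011, 0.0133, 0.0004],"angular":[-0.0, -0.001, 0.001]}
{"xyz":[-0.0011, 0.0133, 0.0004],"angular":[-0.0, -0.001, 0.001]}
{"xyz":[-0.0011, 0.0133, 0.0004],"angular":[-0.0, -0.001, 0.001]}
```

View pics/s6.png

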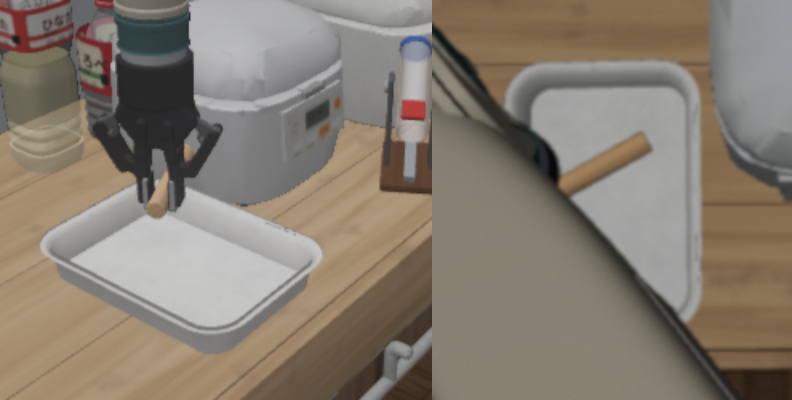

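The pin is held over the tray: front at (155,211) in the scene part, rear at (647,142) in the top part, both near prediction. Lowering.

Emit:
play_rows --moves '[{"xyz":[-0.001,0.0135,0],"angular":[0,0,0]},{"xyz":[-0.001,0.0135,0],"angular":[0,0,0]},{"xyz":[-0.001,0.0135,0],"angular":[0,0,0]},{"xyz":[-0.001,0.0135,0],"angular":[0,0,0]},{"xyz":[-0.001,0.0135,0],"angular":[0,0,0]},{"xyz":[-0.001,0.012,0],"angular":[0,0,0]},{"xyz":[0,0.006,0],"angular":[0,0,0]},{"xyz":[0,0,0],"angular":[0,0,0]}]'

```text
time: 8.2
tcp_pos: [0.5208, 0.5174, 0.0298]
tool_rot: [-1.532, -0.41, 0.406]
force: [-0.1, 0.5, -0.7]
opening: 0.234
```

```bash
python3 - <<'E'
from h import *
plan([.527,.522,.017],ori(0),step=.003)
E
```

```text
t 8.20 at [0.5208 0.5174 0.0298] to [0.527 0.522 0.017] dist 0.015 ang 0.003 rows 5 j [ 0.69  0.61  0.02  0.97 -0.    1.74] f [-0.1  0.5 -0.7] op 0.234
{"xyz":[0.0015, 0.0026, 0.0002],"angular":[0.0, -0.0, 0.001]}
{"xyz":[0.0015, 0.0026, 0.0002],"angular":[0.0, -0.0, 0.001]}
{"xyz":[0.0015, 0.0026, 0.0002],"angular":[0.0, -0.0, 0.001]}
{"xyz":[0.0015, 0.0026, 0.0002],"angular":[0.0, -0.0, 0.001]}
{"xyz":[0.0015, 0.0026, 0.0002],"angular":[0.0, -0.0, 0.001]}
```

Emit:
play_rows --moves '[{"xyz":[0,0.0025,0],"angular":[0,0,0]},{"xyz":[0,0.0025,0],"angular":[0,0,0]},{"xyz":[0,0.0025,0],"angular":[0,0,0]},{"xyz":[0,0.0025,0],"angular":[0,0,0]}]'

```text
time: 8.53
tcp_pos: [0.5205, 0.5181, 0.0203]
tool_rot: [-1.531, -0.412, 0.406]
force: [-0.1, 0.6, -0.1]
opening: 0.234
```

Emit:
play_rows --moves '[{"xyz":[0,0.0015,0],"angular":[0,0,0]},{"xyz":[0,0.0015,0],"angular":[0,0,0]},{"xyz":[0,0,0],"angular":[0,0,0]}]'

```text
time: 8.78
tcp_pos: [0.5216, 0.5188, 0.018]
tool_rot: [-1.53, -0.414, 0.404]
force: [-1.0, 0.1, 0.8]
opening: 0.236
```

Emit:
play_rows --moves '[{"xyz":[0,0.0015,0],"angular":[0,0,0]},{"xyz":[0,0.0015,0],"angular":[0,0,0]},{"xyz":[0,0,0],"angular":[0,0,0]}]'

```text
time: 9.03
tcp_pos: [0.5225, 0.5193, 0.0156]
tool_rot: [-1.529, -0.415, 0.402]
force: [-0.2, -0.3, -0.8]
opening: 0.228
```

```bash
python3 - <<'E'
from h import *
s=ctrl.sense();print(s['tcp_pos'],s['force'],s['wrist_torque'])
sc=ctrl.camera('scene')[220:340,160:300,::-1];w=ctrl.camera('wrist')[150:450,200:440,::-1]
cv2.imwrite('pics/s7.png',np.hstack([cv2.resize(sc,(467,400),interpolation=cv2.INTER_CUBIC),cv2.resize(w,(320,400))]))
E
```

```text
[0.52246517 0.51926073 0.01559356] [-0.16812105 -0.32679433 -0.7884126 ] [-0.0120839   0.01013623 -0.01753909]
```

View pics/s7.png

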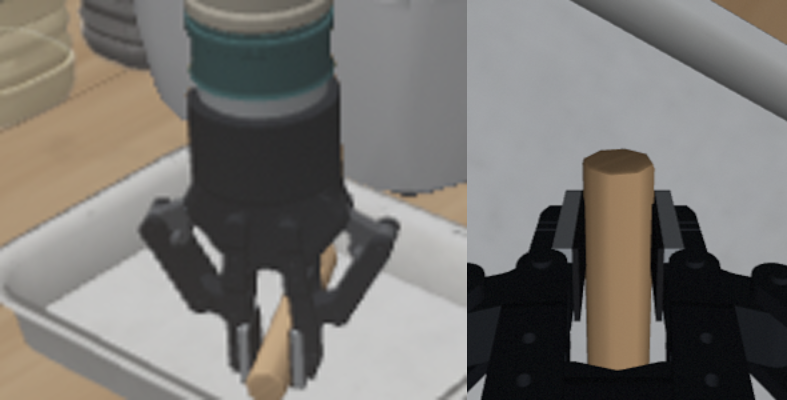

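Emit:
play_rows --moves '[{"xyz":[0,0.001,0],"angular":[0,0,0]},{"xyz":[0,0,0],"angular":[0,0,0]}]'

```text
time: 9.3
tcp_pos: [0.5226, 0.5194, 0.0148]
tool_rot: [-1.529, -0.415, 0.402]
force: [0.2, 0.2, -0.6]
opening: 0.236
```

```bash
python3 - <<'E'
from h import *
s=ctrl.sense();print(s['tcp_pos'],s['force'],s['wrist_torque'],s['opening'])
E
```

```text
[0.52257495 0.51937369 0.0148451 ] [ 0.23912675  0.23173659 -0.64614223] [ 0.03559095  0.03448355 -0.011319  ] 0.23565061265758122
```

Emit:
play_rows --moves '[{"xyz":[0,0.001,0],"angular":[0,0,0]},{"xyz":[0,0.0005,0],"angular":[0,0,0]},{"xyz":[0,0,0],"angular":[0,0,0]}]'

```text
time: 9.55
tcp_pos: [0.5227, 0.5194, 0.0133]
tool_rot: [-1.529, -0.415, 0.402]
force: [0.3, -0.1, -0.4]
opening: 0.238
```

```bash
python3 - <<'E'
from h import *
s=ctrl.sense();print(s['tcp_pos'],s['force'],s['wrist_torque'],s['opening'])
E
```

```text
[0.52267165 0.51938579 0.01327962] [ 0.25242203 -0.06314558 -0.35078142] [0.02944403 0.01929499 0.01193592] 0.2379293679840862
```

Emit:
play_rows --moves '[{"xyz":[0,0.001,0],"angular":[0,0,0]},{"xyz":[0,0,0],"angular":[0,0,0]}]'

```text
time: 9.72
tcp_pos: [0.5226, 0.5194, 0.0121]
tool_rot: [-1.529, -0.415, 0.402]
force: [-1.5, 0.3, -0.1]
opening: 0.233
```

Emit:
play_rows --moves '[{"xyz":[0,0.001,0],"angular":[0,0,0]},{"xyz":[0,0,0],"angular":[0,0,0]}]'

```text
time: 9.88
tcp_pos: [0.5228, 0.5196, 0.0115]
tool_rot: [-1.529, -0.415, 0.401]
force: [-0.6, 0.5, -1.0]
opening: 0.24
```

Emit:
play_rows --moves '[{"xyz":[0,0.001,0],"angular":[0,0,0]},{"xyz":[0,0,0],"angular":[0,0,0]}]'

```text
time: 10.05
tcp_pos: [0.523, 0.5198, 0.0117]
tool_rot: [-1.529, -0.416, 0.401]
force: [0.5, -0.1, -0.2]
opening: 0.235
```

```bash
python3 - <<'E'
from h import *
s=ctrl.sense();print(s['tcp_pos'],s['force'],s['wrist_torque'],s['opening'])
c=s['tcp_pos'];shot('top','t8.png');im=cv2.imread('pics/raw_t8.png')
shot('scene','s8.png');sc=cv2.imread('pics/raw_s8.png')
for z in(.011,.014,.017):
    p=c-.108*D;p[2]=z;print('rear axis z',z,proj('top',p),proj('scene',p),'front',proj('scene',c*[1,1,0]+.022*D+[0,0,z]))
cv2.imwrite('pics/s8c.png',np.hstack([cv2.resize(sc[225:345,165:285],(480,480),interpolation=cv2.INTER_CUBIC),cv2.resize(im[170:250,210:262],(312,480),interpolation=cv2.INTER_CUBIC)]))
E
```

```text
[0.52303994 0.51980772 0.01167785] [ 0.45230162 -0.05326286 -0.20163583] [-0.04789162  0.03374856  0.03317212] 0.23480091755334745
rear axis z 0.011 [266.44305683 216.06725348] [254.91497349 298.35175535] front [238.41926094 339.59940383]
rear axis z 0.014 [266.27165784 215.82670223] [254.85748253 297.03666668] front [238.33242323 338.18950097]
rear axis z 0.017 [266.09927396 215.58476872] [254.79984941 295.7183261 ] front [238.24534601 336.77570923]
```

View pics/s8c.png

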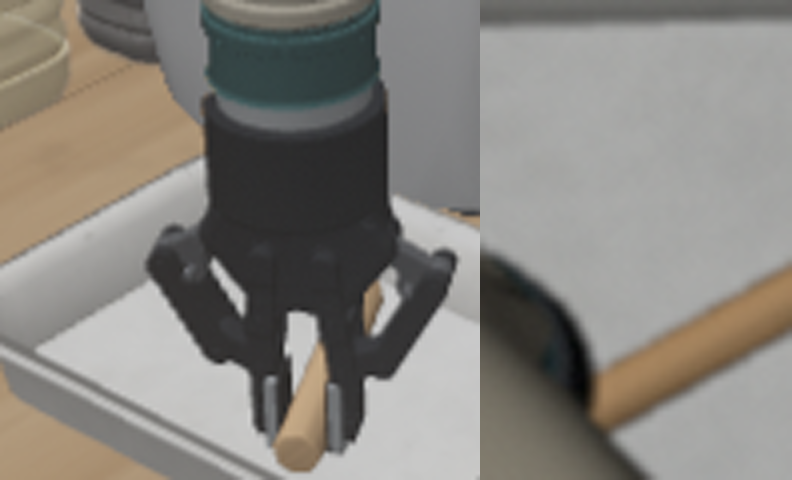

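The pin front is at (239,337) raw, so its axis is within about 1.5 mm of lying on the floor, and the tool no longer sinks. Releasing.

Emit:
play_rows --moves '[{"xyz":[0,0,0],"angular":[0,0,0]},{"xyz":[0,0,0],"angular":[0,0,0]},{"xyz":[0,0,0],"angular":[0,0,0]},{"xyz":[0,0,0],"angular":[0,0,0]},{"xyz":[0,0,0],"angular":[0,0,0]},{"xyz":[0,0,0],"angular":[0,0,0]}]' --claw 0.2

```text
time: 10.65
tcp_pos: [0.5231, 0.5197, 0.0106]
tool_rot: [-1.529, -0.416, 0.401]
force: [-0.4, 0.2, 0.2]
opening: 0.4
```

Emit:
play_rows --moves '[{"xyz":[0,-0.005,0],"angular":[0,0,0]},{"xyz":[0,-0.01,0],"angular":[0,0,0]},{"xyz":[0,-0.015,0],"angular":[0,0,0]},{"xyz":[0,-0.03,0],"angular":[0,0,0]},{"xyz":[0,-0.035,0],"angular":[0,0,0]},{"xyz":[-0.03,-0.02,0],"angular":[0,0,0]},{"xyz":[-0.03,-0.01,0],"angular":[0,0,0]},{"xyz":[-0.02,0,0],"angular":[0,0,0]}]'

```text
time: 11.32
tcp_pos: [0.4552, 0.4803, 0.1441]
tool_rot: [-1.527, -0.417, 0.396]
force: [0.3, 0.5, 0.7]
opening: 0.401
```

Emit:
play_rows --moves '[{"xyz":[-0.025,0,0.02],"angular":[0,0,0]},{"xyz":[-0.025,0,0.02],"angular":[0,0,0]},{"xyz":[0,0,0],"angular":[0,0,0]},{"xyz":[0,0,0],"angular":[0,0,0]}]'

```text
time: 11.65
tcp_pos: [0.3882, 0.4893, 0.1517]
tool_rot: [-1.523, -0.422, 0.39]
force: [1.3, -0.8, 0.4]
opening: 0.399
```

```bash
python3 - <<'E'
from h import *
s=ctrl.sense();print(s['time'],s['tcp_pos'],s['force'],s['opening'],abs(s['qd']).max())
sc=ctrl.camera('scene')[150:400,130:440,::-1];tp=ctrl.camera('top')[130:330,150:330,::-1]
cv2.imwrite('pics/s9.png',np.hstack([cv2.resize(sc,(434,350)),cv2.resize(tp,(315,350))]))
E
```

```text
11.65 [0.38824813 0.48928093 0.15171709] [ 1.33999402 -0.79860479  0.36796746] 0.3988670204067208 0.0410859049625368
```

View pics/s9.png

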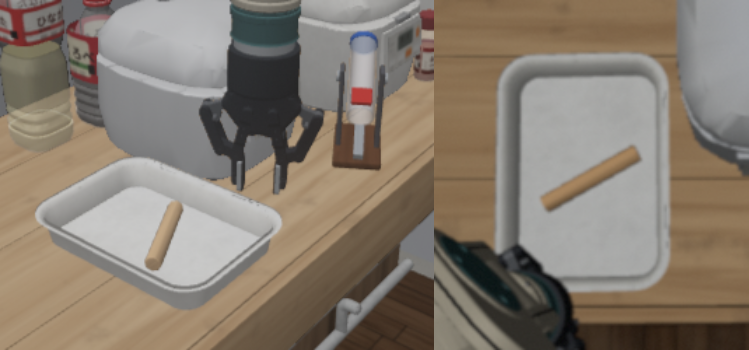

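The pin lies flat inside the tray, from (547,203) to (633,155) in the top part. The tube is still tipped and the gripper touches nothing. Handing in.

```bash
python3 -c "
from workcell import ctrl
print(ctrl.sign_off())"
```

```text
the job is handed in; nothing more can be done
None
```

The rolling pin is lying flat inside the white tray, and I handed the job in at about 11.7 s of robot time, with no verdict reported.

I pushed the red pad down to the tube's stop, and the pin slid out against the catch. I then gripped it about 22 mm from its front, lifted it 11 mm, drew it about 94 mm along the tube, lowered it into the tray and released it.

- **Last checks:** the final scene and top pictures show the pin near the middle of the tray floor, the tube still tipped, and the gripper clear of everything.
- **Push force:** the closed fingertips read about 48 N in total for a moment (43.5 N vertical) when the tube met its stop. That is well under the 120 N wrist limit. I read the 40 N limit as applying to the arm and gripper body, not the fingertips.
- **Touchdown:** the force reading gave no clear sign of contact with the tray floor. I released the pin when the tool stopped sinking and the picture put it within about 1.5 mm of the floor.

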